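Shorten the telescoping leg by one hole and pack it

TASK

The last telescoping table leg is one hole too long for its carton. Squeeze its sprung button in and push the leg together until the button springs out of the very next hole (its rubber foot can be braced against the chrome desk clamp), then lay the leg flat in the empty space of the carton beside the two already packed, setting it down rather than dropping it. Leave everything else on the table where it is.

Things in the scene. Friction and masses are not known exactly. Their poses are not given: they have to be found in the camera images.
- leg: Sleeve of the telescoping leg lying on the table, foot turned roughly to the clamp: square aluminium, 28 x 28 x 200 mm, wall 1.5 mm, black 32 mm square cap on its closed end. Origin: half way along the sleeve, 16 mm under the tube axis, level with the undersides of cap and foot. x runs along the leg from cap to foot, z is up; the button is on the -y face. Whole leg about 0.25 kg
- leg_tube (a joint): How far the inner tube has gone into the sleeve, m: 0 as found (button in the first hole), 0.040 with the button in the next hole, then 0.080 and 0.120 (1 mm of play). Locked both ways while the button stands out of a hole. With the button squeezed in: about 10 N to start it off, then 2 to 4 N
- leg_button (a joint): How far the sprung button is pressed in (along leg +y), m: 0 fully out, 0.006 level with the sleeve face. 3 N to start, under 6 N fully in. Squeezed level by a flat finger against the opposite face of the sleeve, it lets the sleeve be pushed towards the foot: the hole edge drives it under the wall (0.0075), and it springs out by itself in the next hole
- leg_button_tip (a point): Tip of the button: a round-nosed polished steel pin 10 mm across that rides with the inner tube and stands 6 mm out of the sleeve's -y face, axis level, 16 mm above the table
- leg_first_hole (a point): Centre of the hole, on the outer face of the sleeve, where the button is as found: 70 mm from the leg's origin on the +x side and 30 mm from the sleeve's mouth
- leg_next_hole (a point): Centre of the next hole of the sleeve, where the button must come out: 40 mm from the first hole, towards the cap, at +30 mm along leg x. Two more holes follow at -10 and -50 mm
- leg_foot_end (a point): Centre of the end face of the foot, on the tube axis: a black rubber foot 32 x 32 x 35 mm on the 24 mm square inner tube. At +240 mm along leg x as found, +200 mm when one hole shorter; it moves with the inner tube
- leg_cap_end (a point): Centre of the end face of the black cap, on the tube axis, at -112 mm along leg x. Cap to foot the leg is 352 mm long as found and 312 mm when one hole shorter; balance point roughly 35 mm, then 20 mm, from the leg's origin towards the foot
- clamp_face (a point): Chrome desk clamp fixed at the left edge of the glass near the corner; its block is 64 mm wide (x), 50 mm deep, 52 mm high and does not give. This point: middle of the block's flat upright face towards -y, 16 mm above the table; its own +y axis points into the block
- carton: Open cardboard carton base that stays where it is, outside 228 x 338 x 50 mm, walls and floor 4 mm, inside 220 x 330 mm. Origin: centre of its underside; y along its length, z up. Two identical shortened legs lie in it lengthwise from x = +37 to +108 mm, up to 36 mm above the table; the empty space runs from x = -110 to +37 mm
- carton_space (a point): Middle of the empty space on the carton's inner floor, 4 mm above the table, at x = -36, y = 0 mm in the carton's frame; axes as the carton's
- jar: Grey ceramic lidded jar, 90 mm wide, 121 mm high, standing on the wooden turntable (220 mm across, 36 mm high); bystander, origin under its centre
- tin: Closed aluminium tin, 87 mm wide, 60 mm high; bystander, origin under its centre
- stapler: Yellow plastic stapler, 135 x 36 x 50 mm, long along its x; bystander, origin under its centre
- tape: Roll of clear tape lying flat between leg and carton, 60 mm across, 19 mm high; bystander, origin under its centre

How it is judged:
By the outcome, as a careful person would: the job done as asked, in the order asked, and still so for the second after the job is handed in, with the robot touching nothing.
It also fails if it takes over 42 s, if anything falls off the work surface, if the arm or the gripper's body presses on something with over 40 N, if the wrist force passes 120 N, or if a joint passes its speed limit or range.

ROBOT

A 6-joint arm with a two-finger parallel gripper is mounted at the origin on the work surface. World frame = base frame: x ahead of the robot, y to its left, z up, the work surface at z = 0. Lengths are in m, angles in rad, forces in N, time in s.
With the tool pointing down it reaches from about 0.225 to 0.725 m from the base axis. Payload 3.1 kg.
Tool frame: the origin (TCP) lies on the front face of the gripper's body, between the roots of the fingers; the fingertips stand tcp_to_tips ahead of it and the grasp point (between the pads) lies 54 mm ahead of it (tcp_to_tips is the distance from the TCP to the fingertips, in m); z points along the fingers, y is the direction in which the jaws open and shut (so a half turn about z gives the same grasp; the last joint's range is limited). The gripper opens to 85 mm and grips with 20 to 120 N. Pads are 22 mm wide; open, the fingers measure 114 mm over their backs; the gripper's body (76 mm by 85 mm) begins 54 mm behind the grasp point. The pads swing forward as they close: fully open they stand 13 mm farther back than shut.
Start: joints at [1.141, 0.048, 0.099, 1.622, 0, 1.443], TCP at [0.156, 0.501, 0.304] pointing down, gripper open.
Joint ranges: [-2.91, 2.91], [-0.99, 1.94], [-1.21, 1.42], [-2.12, 2.29], [-1.49, 1.47], [-3.14, 3.14]. Speed limits (rad/s): [2.79, 2.79, 3.14, 3.14, 3.14, 3.14].

INTERFACE

Orientations are given as a 3x3 rotation matrix whose columns are the frame's x, y, z axes.
In Python, from rig import * gives the robot as it stands. The module is installed in compiled form; this text tells all that it offers.
- The arm moves only by the tool carry_out, never from a script. Its argument "commands" is a list that holds one entry, the list of rows, each a list of 7 numbers: the finger opening in cm, from 0 to 8.54, then the shift along the tool's x, y, z in cm, then the turn, a rotation vector about the tool's x, y, z in degrees. In form: [[[hand, dx, dy, dz, wx, wy, wz], ...]]. A call has 1 to 12 rows; each row shifts and turns the pose as measured when the row begins, along the tool's axes as they then stand; what a row does not reach is not made up. A row lasts 1/10 s, in which the tool goes at most 50 mm and 8.59 degrees, less where a joint would pass 70% of its speed; a pose out of reach is approached as far as the arm can. A call with a gripper value outside its range is refused whole. The fingers move at their own pace and stop on an object; "newtons" is the grip in N (left out, the last holds). Time passes only in rows, so rows that do not move let the fingers close. It gives the time, the measured TCP pose, the force and the opening at its end, in the units of the state.
- state(): the state, without advancing time (a new reading comes with each control period).
- camera(name): name is "scene" or "top"; returns the picture (400x640x3 uint8, red, green, blue); there is no depth.
- camera_params(name): a dict with "camera_matrix" (3x3 intrinsics, pixels), "pose" (4x4, takes a point from camera to world coordinates). Camera axes: x right, y down, z forward; pixel columns grow to the right and rows downward; lengths in m; the calibration is good to about 2 mm. A picture is of the moment at which its call begins. camera_params takes no time and is no camera call.
- finish_job(): hands the job in, once; it reports no verdict.
The state is a dict: "t": time; "joint_pos": joint angles; "dq": joint speeds; "effort": joint torques, N m; "tool_pos": TCP position; "tool_rot": TCP orientation; "wrist_force": force on the tool from outside, world axes, zero at the start; "torque": the same for the moment, N m; "opening": finger opening in m.
Only numpy, scipy, OpenCV 4.12 (cv2) and the standard library are available. Lean on these libraries where they do the work, as an engineer would, in place of code of your own. Each camera call takes 0.05 s, during which the arm holds its last target.

## Working session

There is one attempt and no reset: what is moved stays moved. The work goes in short steps, Python scripts to look and compute and a tool call to move; the robot and the scene stay as the last step left them, time stands still between calls to the robot, and variables do not carry over. Pictures are saved under pics/ and viewed, and the job is handed in when it is done.

Besides the shell and the picture viewer there is one more tool, called after ">>>" in YAML: its name, and indented under it one key for each argument. carry_out: Moves the arm, as the interface text tells. Its arguments: {"type":"object","properties":{"commands":{"type":"array","items":{"type":"array","items":{"type":"array","items":{"type":"number"}}}},"newtons":{"type":"number"}},"required":["commands"]}

```bash
mkdir -p pics
python3 - <<'E'
from rig import *
import cv2
for n in("scene","top"):
    im=camera(n); cv2.imwrite(f"pics/{n}0.png",im[:,:,::-1])
    p=camera_params(n); print(n,p["camera_matrix"],p["pose"])
s=state(); print(s)
E
```

```text
scene [[445.29354456   0.         327.98501624]
 [  0.         445.29354456 202.39685072]
 [  0.           0.           1.        ]] [[ 0.00319732  0.63683782 -0.77099116  1.48530673]
 [ 0.99992809 -0.01094728 -0.00489571  0.11590695]
 [-0.01155803 -0.77092007 -0.63682703  0.87675416]
 [ 0.          0.          0.          1.        ]]
top [[488.17505032   0.         315.4519896 ]
 [  0.         488.17505032 206.54440487]
 [  0.           0.           1.        ]] [[ 0.00590574 -0.98401762  0.17797319  0.32556793]
 [-0.99997693 -0.0064087  -0.00225131  0.10454819]
 [ 0.0033559  -0.17795578 -0.98403276  1.25911636]
 [ 0.          0.          0.          1.        ]]
{'t': 0.1, 'joint_pos': array([ 1.14119521e+00,  4.86788350e-02,  9.77382944e-02,  1.62198556e+00,
       -2.98146318e-05,  1.44298732e+00]), 'dq': array([ 1.52643006e-03, -1.48632554e-03,  2.66292708e-03, -6.21704273e-04,
       -9.46881362e-04,  7.46922434e-05]), 'effort': array([ 2.51407153e-03, -3.39853013e+01,  3.20934498e+01,  1.58530584e-02,
       -1.02257084e-04,  1.40602282e-05]), 'tool_pos': array([0.15590304, 0.50090058, 0.30282479]), 'tool_rot': array([[-9.54805257e-01,  2.97230857e-01, -8.59964057e-04],
       [ 2.97232002e-01,  9.54803299e-01, -1.94866618e-03],
       [ 2.41892801e-04, -2.11620555e-03, -9.99997732e-01]]), 'wrist_force': array([-0.3946741 , -0.19359093, -0.45125044]), 'torque': array([-0.00547279, -0.00774562,  0.02549232]), 'opening': 0.08552786062165306}
```

View pics/scene0.png

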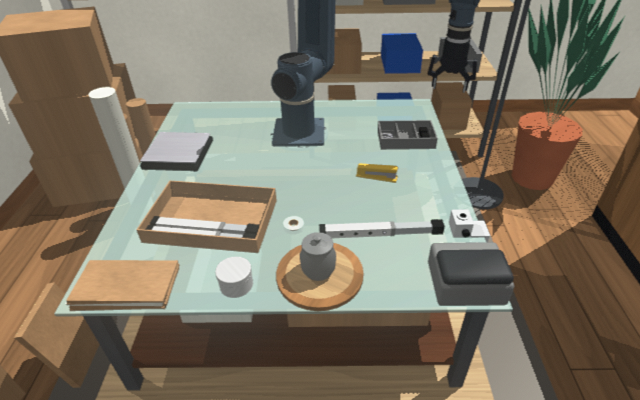

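View pics/top0.png

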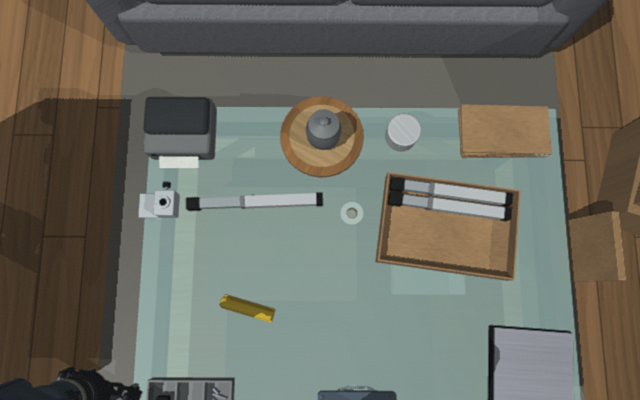

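```bash
python3 - <<'E'
import cv2,numpy as np
a=cv2.imread("pics/top0.png")
c=cv2.resize(a[175:235,130:335],None,fx=3.9,fy=3.9,interpolation=cv2.INTER_CUBIC)
d=cv2.resize(a[165:285,370:530],None,fx=2.8,fy=2.8,interpolation=cv2.INTER_CUBIC)
b=cv2.imread("pics/scene0.png")
e=cv2.resize(b[200:245,310:495],None,fx=4.3,fy=4.3,interpolation=cv2.INTER_CUBIC)
W=800
def pad(i): return cv2.copyMakeBorder(i,0,0,0,W-i.shape[1],0)
cv2.imwrite("pics/z1.png",np.vstack([pad(c),pad(e)])); cv2.imwrite("pics/z2.png",d)
E
python3 -c "import rig;print([n for n in dir(rig) if n[0]!='_']); print(getattr(rig,'tcp_to_tips',None))"
```

```text
['PlanningError', 'camera', 'camera_params', 'finish_job', 'state', 'tcp_to_tips']
0.0726
```

View pics/z1.png

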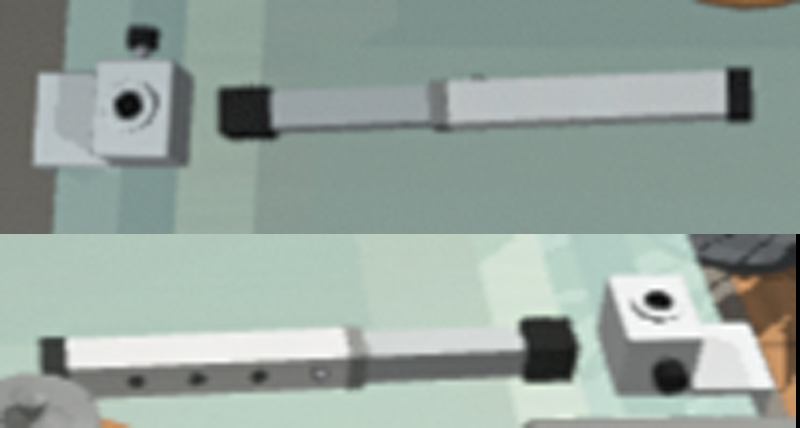

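View pics/z2.png

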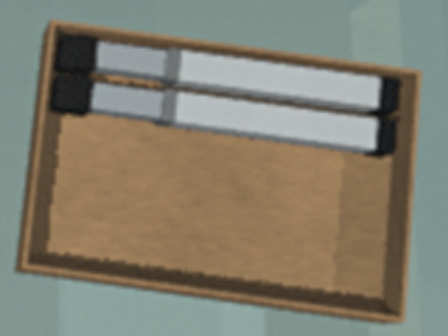

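```bash
cat > h.py <<'E'
import numpy as np,cv2
from rig import *
def ray(name,uv,z):
    p=camera_params(name);K=p["camera_matrix"];T=p["pose"]
    uv=np.atleast_2d(np.asarray(uv,float))
    d=np.c_[uv,np.ones(len(uv))]@np.linalg.inv(K).T@T[:3,:3].T
    o=T[:3,3]; return o+d*((z-o[2])/d[:,2:3])
def proj(name,P):
    p=camera_params(name);K=p["camera_matrix"];T=p["pose"]
    q=(np.atleast_2d(P)-T[:3,3])@T[:3,:3]; q=q@K.T; return q[:,:2]/q[:,2:]
E
python3 - <<'E'
from h import *
a=cv2.imread("pics/top0.png").astype(int)
g=a.sum(2)/3; sat=a.max(2)-a.min(2)
def comp(mask,roi,n=3):
    m=np.zeros(mask.shape,np.uint8);x0,y0,x1,y1=roi;m[y0:y1,x0:x1]=mask[y0:y1,x0:x1]
    k,l,st,c=cv2.connectedComponentsWithStats(m)
    o=np.argsort(-st[1:,4])[:n]+1
    return [(l==i) for i in o],[st[i] for i in o]
np.set_printoptions(precision=4,suppress=True)
print("rows across sleeve at col 280:",g[190:212,280].astype(int),sat[190:212,280])
print("inner col 215:",g[190:214,215].astype(int))
print("row 200 col 180:330 ",g[200,180:200].astype(int),g[200,235:250].astype(int),g[200,310:328].astype(int))
print("clamp row 195",g[195,150:190].astype(int))
print("clamp row 205",g[205,150:190].astype(int))
print("clamp row 212",g[212,150:190].astype(int))
print("clamp col 160",g[182:225,160].astype(int));print("clamp col 170",g[182:225,170].astype(int)); print("clamp col 176",g[182:225,176].astype(int))
E
```

```text
rows across sleeve at col 280: [142 142 141 144 165 187 190 189 190 190 190 189 189 192 184 140 113 127
 142 143 143 144] [21 21 22 19 13  8  7  8  8  8  8  8  7  7  8  6  6 16 19 21 19 20]
inner col 215: [141 142 141 142 143 143 144 149 157 159 161 161 159 160 160 163 154 109
 107 138 144 144 143 143]
row 200 col 180:330  [154 158 157 158 153 123  62  27  31  31  36  32  33  33  32  32  34  29
  53 109] [161 159 161 158 143 125 117 116 112 128 182 193 189 188 189] [187 187 188 189 192 180 103  37  28  32  31  30  61 117 143 145 144 142]
clamp row 195 [169 169 168 166 166 184 189 189 187 187 185 182 178 184 188 185 185 183
 189 190 190 190 187 161 108  85  88  87  92 119 154 159 160 159 158 160
 160 162 162 162]
clamp row 205 [168 169 168 173 188 190 189 194 194 181 149 112  99 108 137 177 190 167
 137 169 192 194 183 137  94  88  89  87  99 138 158 158 161 160 154 126
  66  31  34  36]
clamp row 212 [175 171 168 170 191 194 194 194 194 193 194 194 193 193 193 192 192 192
 192 192 192 190 163 109  86  89  88  91 119 155 162 160 160 161 159 160
 159 160 160 158]
clamp col 160 [150 151 152 151 151 152 150 148 158 181 188 189 188 185 176 184 174 121
  56  19  29  50  90 149 190 197 190 191 192 193 194 194 176 127 106 125
 154 153 151 149 150 148 148]
clamp col 170 [ 93  62  61  71  74  92 127 141 157 183 190 189 189 190 193 192 176 142
 129 126 139 170 182 192 193 192 192 192 191 193 192 196 188 133 105 112
 135 141 141 140 141 141 141]
clamp col 176 [138 138 138 138 138 140 137 139 140 132 107  89  85  88  91  88  89  88
  89  90  88  90  89  89  89  89  89  88  88  89  88  89  89  88  89 114
 151 159 160 160 160 160 163]
```

```bash
cat >> h.py <<'E'
def cross(v,thr,i0,first=True):
    """subpixel crossing indices"""
    s=np.sign(v-thr); k=np.where(s[:-1]*s[1:]<0)[0]
    return i0+k+(thr-v[k])/(v[k+1]-v[k])
def fit(p): # line: centroid, dir
    p=np.asarray(p); l=cv2.fitLine(p.astype(np.float32),cv2.DIST_HUBER,0,.01,.01).ravel(); return l
E
cat > m1.py <<'E'
from h import *
np.set_printoptions(precision=4,suppress=True)
g=cv2.imread("pics/top0.png").astype(float).mean(2)
up=[];lo=[]
for c in list(range(262,312)):
    u=cross(g[188:203,c],166,188); l=cross(g[200:213,c],155,200)
    if len(u)and len(l): up.append((c,u[0])); lo.append((c,l[0]))
U=ray("top",up,.030);L=ray("top",lo,.030)
for n,P in(("up",U),("lo",L)):
    k=np.polyfit(P[:,1],P[:,0],1); r=P[:,0]-np.polyval(k,P[:,1]); print(n,k,r.std())
ku=np.polyfit(U[:,1],U[:,0],1);kl=np.polyfit(L[:,1],L[:,0],1)
print("width",np.polyval(ku,.1)-np.polyval(kl,.1))
# ends at rows 196-203
me=[];ce=[]
for r in range(197,204):
    m=cross(g[r,240:255],150,240); e=cross(g[r,312:328],145,312); e2=cross(g[r,318:330],90,318); f=cross(g[r,180:195],95,180); f2=cross(g[r,190:205],95,190)
    print(r,m,e[:1],e2,f,f2)
for nm,uv,z in(("mouth(top)",(244.6,200),.03),("sleeve/cap edge",(315.5,200),.031)):
    print(nm,ray("top",uv,z))
E
python3 m1.py
```

```text
up [-0.044   0.5886] 0.00019097551388292845
lo [-0.0457  0.561 ] 0.00019095864783013394
width 0.027765815736250476
197 [244.069] [315.4056] [322.2139] [187.4286] [198.6447]
198 [244.1271] [315.4059] [322.4379] [185.5939] [199.2349]
199 [244.3446] [315.4459] [322.5312] [185.4389] [198.8667]
200 [244.3975] [315.4545] [322.512] [185.459] [198.75]
201 [244.3861] [315.4509] [322.5] [185.462] [198.7442]
202 [244.2695] [315.4554] [322.5] [185.4783] [198.7514]
203 [244.336] [315.3732] [322.519] [185.4862] [198.7931]
mouth(top) [[0.5637 0.2835 0.03  ]]
sleeve/cap edge [[0.5647 0.1017 0.031 ]]
```

```bash
cat > m2.py <<'E'
from m1 import *
print('----')
d=np.array([-.0448,1,0]);d/=np.linalg.norm(d)
C=ray("top",(322.5,200.),.032)[0]; F=ray("top",(185.46,201.),.032)[0]; M=ray("top",(239.,200),.031)[0]
S=ray("top",(315.45,200),.030)[0]
print("cap end",C,"foot",F,"len",(F-C)@d, "sleeve end to foot",(F-S)@d, "mouth-cap",(M-C)@d)
# inner tube cen check, foot edges
b=[];t=[]
for r in range(191,216):
    k=cross(g[r,168:178],140,168); k2=cross(g[r,176:184],125,176)
    if len(k):t.append((k[-1],r))
    if len(k2):b.append((k2[0],r))
T=ray("top",t,.052);B=ray("top",b,.0)
for P in(T,B):
    k=np.polyfit(P[:,0],P[:,1],1); r=P[:,1]-np.polyval(k,P[:,0]); print(len(P),"face y = ",k,"at x=.555",np.polyval(k,.555),r.std(), P[:,0].min(),P[:,0].max())
# lateral clamp extents from top face: rows at col 160
c=cross(g[182:225,165],150,182); print(c, ray("top",[(165,x) for x in c],.052)[:,0])
E
python3 m2.py | sed -n '/----/,$p'
```

```text
----
cap end [0.5647 0.0838 0.032 ] foot [0.5597 0.4343 0.032 ] len 0.35033739623986804 sleeve end to foot 0.33231863662448907 mouth-cap 0.21370631599617762
23 face y =  [-0.0261  0.474 ] at x=.555 0.4595242875159993 0.0013451323702753908 0.5225874739784698 0.5814871997712439
24 face y =  [0.0397 0.4384] at x=.555 0.46045776507266134 0.0014356852602618732 0.5285289534926195 0.5898257092775826
[189.7049 198.0838 204.5    214.6346] [0.5846 0.5631 0.5466 0.5209]
```

```bash
python3 - <<'E' | sed -n '/====/,$p'
from m2 import *
print("====")
for P,a0 in((t,.052),(b,0)):
    P=[p for p in P if 194<=p[1]<=211]; Q=ray("top",P,a0)
    k=np.polyfit(Q[:,0],Q[:,1],1); print(k,np.polyval(k,.555),(Q[:,1]-np.polyval(k,Q[:,0])).std())
s=cv2.imread("pics/scene0.png").astype(float); gs=s.mean(2)
print(ray("scene",(384.4,232.6),.016))
b=cv2.imread("pics/scene0.png")
e=cv2.resize(b[210:245,330:410],None,fx=10,fy=10,interpolation=cv2.INTER_CUBIC)
cv2.imwrite("pics/z3.png",e)
k=np.polyfit(U[:,1],(U[:,0]+np.polyval(kl,U[:,1]))/2,1)
o=np.array([np.polyval(k,.195),.195]);print("axis",k,"origin",o)
h=np.array([np.polyval(k,.265),.265]); print("hole pt on axis",h)
print(proj("scene",[[h[0]+.02,h[1],.016],[h[0]+.014,h[1],.016]]),proj("scene",[[o[0]+.0005+.014-.0014+.0,.225,.016]]))
E
```

```text
====
[0.0034 0.458 ] 0.459886842679067 0.00010809997048667557
[-0.0024  0.4615] 0.46019955036030386 0.0004179510509574708
[[0.5787 0.2668 0.016 ]]
axis [-0.0449  0.5748] origin [0.5661 0.195 ]
hole pt on axis [0.5629 0.265 ]
[[383.9169 233.6624]
 [383.7027 232.1829]] [[369.4822 232.8855]]
```

View pics/z3.png

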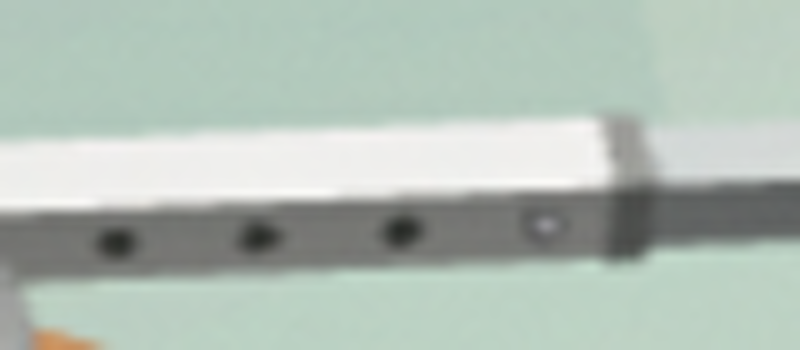

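```bash
cat > m3.py <<'E'
from h import *
np.set_printoptions(precision=4,suppress=True)
a=cv2.imread("pics/top0.png"); h=cv2.cvtColor(a,cv2.COLOR_BGR2HSV)
m=((h[...,0]<22)&(h[...,1]>60)).astype(np.uint8); r=np.zeros_like(m); r[168:285,372:525]=m[168:285,372:525]
r=cv2.morphologyEx(r,cv2.MORPH_CLOSE,np.ones((3,3)))
cs,_=cv2.findContours(r,cv2.RETR_EXTERNAL,cv2.CHAIN_APPROX_NONE); c=max(cs,key=cv2.contourArea)
print(cv2.contourArea(c),cv2.boundingRect(c))
hull=cv2.convexHull(c); q=cv2.approxPolyDP(hull,4,True)[:,0]; print(q)
P=c[:,0].astype(float)
# edge lines: assign to polygon sides
def side(p0,p1,P):
    d=(p1-p0)/np.linalg.norm(p1-p0); n=np.array([-d[1],d[0]]); w=P-p0
    s=w@d; k=(np.abs(w@n)<2.5)&(s>8)&(s<np.linalg.norm(p1-p0)-8); return P[k]
q=q.astype(float)
for i in range(len(q)):
    p0,p1=q[i],q[(i+1)%len(q)]
    if np.linalg.norm(p1-p0)<30: continue
    S=side(p0,p1,P)
    for z in(.05,0.):
        W=ray("top",S,z); l=fit(W[:,:2]); print(p0,p1,"z",z,"dir",l[:2],"ang",np.degrees(np.arctan2(l[1],l[0]))%180,"pt",l[2:],"len",np.linalg.norm(ray("top",p0,z)-ray("top",p1,z)))
E
python3 m3.py
```

```text
12194.0 (376, 172, 145, 108)
[[388 172]
 [519 190]
 [514 278]
 [376 261]]
[388. 172.] [519. 190.] z 0.05 dir [0.1351 0.9908] ang 82.23295 pt [ 0.6121 -0.2488] len 0.3344423976044069
[388. 172.] [519. 190.] z 0.0 dir [0.1351 0.9908] ang 82.232956 pt [ 0.624  -0.2634] len 0.3482724312340802
[519. 190.] [514. 278.] z 0.05 dir [ 0.9907 -0.136 ] ang 172.18304 pt [ 0.4783 -0.4001] len 0.22281333801153339
[519. 190.] [514. 278.] z 0.0 dir [ 0.9907 -0.136 ] ang 172.18304 pt [ 0.4846 -0.421 ] len 0.232027229491537
[514. 278.] [376. 261.] z 0.05 dir [0.135  0.9909] ang 82.24356 pt [ 0.3868 -0.2166] len 0.3406086921436964
[514. 278.] [376. 261.] z 0.0 dir [0.135  0.9909] ang 82.24356 pt [ 0.3893 -0.2299] len 0.3546937175491124
[376. 261.] [388. 172.] z 0.05 dir [ 0.9911 -0.1333] ang 172.33981 pt [ 0.5204 -0.0639] len 0.22894931673098046
[376. 261.] [388. 172.] z 0.0 dir [ 0.9911 -0.1333] ang 172.33981 pt [ 0.5284 -0.0709] len 0.2384169463513897
```

Run:
```python
from h import *
n=np.array([.9909,-.1348]);d=np.array([.1348,.9909]);o=np.array([.501,-.2347])
out=[]
for nm,roi,f in(("top",(165,290,370,530),4.2),("scene",(175,255,130,290),4.2)):
    a=cv2.imread(f"pics/{nm}0.png"); y0,y1,x0,x1=roi
    im=cv2.resize(a[y0:y1,x0:x1],None,fx=f,fy=f,interpolation=cv2.INTER_CUBIC)
    for hx,hy,z,c in((.114,.169,.05,(0,0,255)),(.114,.169,0,(255,0,0)),(.110,.165,.05,(0,255,255)),(.110,.165,.004,(0,255,0))):
        P=[np.r_[o+sx*hx*n+sy*hy*d,z] for sx,sy in((1,1),(1,-1),(-1,-1),(-1,1))]
        q=((proj(nm,P)-[x0,y0]+.5)*f).astype(np.int32); cv2.polylines(im,[q],True,c,1)
    cv2.imwrite(f"pics/ov_{nm}.png",im)
```

```text
(no output)
```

View pics/ov_top.png

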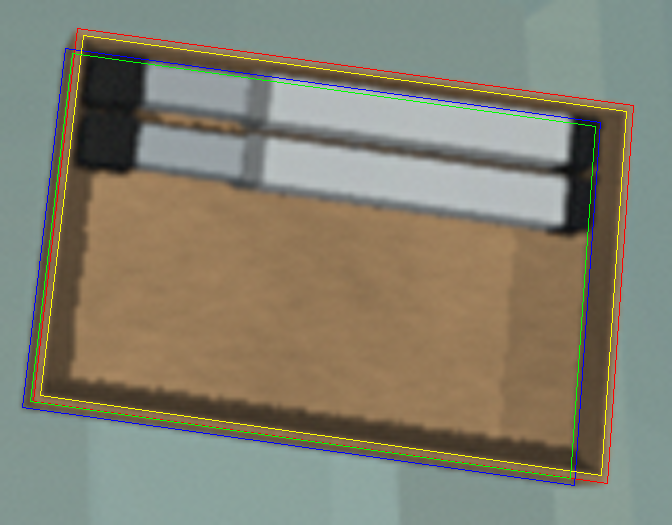

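View pics/ov_scene.png

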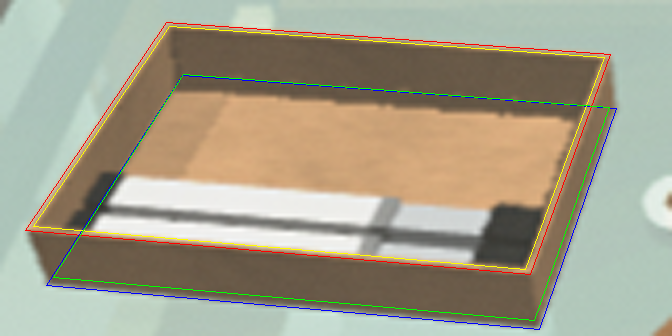

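```bash
cat >> h.py <<'E'
from scipy.spatial.transform import Rotation as Rn
def rot(yaw): # tool-down, tool x at given world yaw (deg)
    c,s=np.cos(np.radians(yaw)),np.sin(np.radians(yaw)); return np.array([[c,s,0],[s,-c,0],[0,0,-1.]])
def plan(goals,hand):
    """goals: list of (pos,yaw,nrows) -> prints relative rows"""
    s=state();p=s["tool_pos"].copy();R=s["tool_rot"].copy()
    print("t",round(s["t"],2),"p",p.round(4),"yaw",np.degrees(np.arctan2(R[1,0],R[0,0])).round(2),"F",s["wrist_force"].round(1),"M",s["torque"].round(2),"open",round(s["opening"],4),"j6",s["joint_pos"].round(2))
    for pos,yaw,n in goals:
        Rg=rot(yaw); w=Rn.from_matrix(R.T@Rg).as_rotvec(); p0=p;R0=R
        for k in range(n):
            a=R0@Rn.from_rotvec(w*k/n).as_matrix(); dp=a.T@((np.array(pos)-p0)/n)
            print([hand]+[float(x) for x in (dp*100).round(2)]+[float(x) for x in np.degrees(w/n).round(2)],end=",\n")
        p=np.array(pos);R=Rg
E
python3 - <<'E'
from h import *
# leg dir (-.0449,1): angle 92.57deg; tool x along -? current x yaw 162.7
plan([((.563,.266,.20),92.57,12)],6.0)
E
```

```text
t 0.1 p [0.1559 0.5009 0.3028] yaw 162.71 F [-0.4 -0.2 -0.5] M [-0.01 -0.01  0.03] open 0.0855 j6 [ 1.14  0.05  0.1   1.62 -0.    1.44]
[6.0, -3.82, -0.86, 0.86, -0.01, 0.01, 5.84],
[6.0, -3.89, -0.47, 0.86, -0.01, 0.01, 5.84],
[6.0, -3.92, -0.07, 0.86, -0.01, 0.01, 5.84],
[6.0, -3.9, 0.33, 0.86, -0.01, 0.01, 5.84],
[6.0, -3.85, 0.73, 0.86, -0.01, 0.01, 5.84],
[6.0, -3.75, 1.12, 0.86, -0.01, 0.01, 5.84],
[6.0, -3.62, 1.49, 0.86, -0.01, 0.01, 5.84],
[6.0, -3.45, 1.85, 0.86, -0.01, 0.01, 5.84],
[6.0, -3.24, 2.19, 0.86, -0.01, 0.01, 5.84],
[6.0, -3.0, 2.51, 0.86, -0.01, 0.01, 5.84],
[6.0, -2.73, 2.81, 0.86, -0.01, 0.01, 5.84],
[6.0, -2.43, 3.07, 0.86, -0.01, 0.01, 5.84],
```

>>> carry_out:
  commands:
    - [[6.0,-3.8,-0.9,0.9,0,0,5.8],[6.0,-3.9,-0.5,0.9,0,0,5.8],[6.0,-3.9,-0.1,0.9,0,0,5.8],[6.0,-3.9,0.3,0.9,0,0,5.8],[6.0,-3.9,0.7,0.9,0,0,5.8],[6.0,-3.8,1.1,0.9,0,0,5.8],[6.0,-3.6,1.5,0.9,0,0,5.8],[6.0,-3.5,1.9,0.9,0,0,5.8],[6.0,-3.2,2.2,0.9,0,0,5.8],[6.0,-3.0,2.5,0.9,0,0,5.8],[6.0,-2.7,2.8,0.9,0,0,5.8],[6.0,-2.4,3.1,0.9,0,0,5.8]]
  newtons: 60

```text
t: 1.3
tool_pos: [0.5677, 0.2523, 0.1831]
tool_rot: [[-0.016, 1.0, -0.01], [1.0, 0.016, -0.003], [-0.003, -0.01, -1.0]]
wrist_force: [0.3, 0.1, 0.0]
opening: 0.06
```

Run:
```python
from h import *
plan([((.563,.266,.14),92.57,2),((.563,.266,.09),92.57,2)],6.0)
```

```text
t 1.3 p [0.5677 0.2523 0.1831] yaw 90.9 F [0.3 0.1 0. ] M [0.05 0.01 0.03] open 0.06 j6 [ 0.31  0.31  0.16  1.43 -0.    1.87]
[6.0, 0.7, -0.2, 2.16, -0.3, 0.09, -0.83],
[6.0, 0.7, -0.2, 2.16, -0.3, 0.09, -0.83],
[6.0, 0.0, 0.0, 2.5, 0.0, 0.0, 0.0],
[6.0, 0.0, 0.0, 2.5, 0.0, 0.0, 0.0],
```

>>> carry_out:
  commands:
    - [[6.0,0.7,-0.2,2.2,-0.3,0.1,-0.8],[6.0,0.7,-0.2,2.2,-0.3,0.1,-0.8],[6.0,0,0,2.5,0,0,0],[6.0,0,0,2.0,0,0,0],[6.0,0,0,0,0,0,0]]

```text
t: 1.8
tool_pos: [0.5666, 0.2598, 0.0847]
tool_rot: [[-0.032, 0.999, -0.005], [0.999, 0.032, -0.003], [-0.003, -0.006, -1.0]]
wrist_force: [-0.5, -0.9, -0.4]
opening: 0.0598
```

Run:
```python
from h import *
plan([((.563,.266,.075),92.57,2)],6.0)
cv2.imwrite("pics/s1.png",camera("scene")[:,:,::-1])
b=cv2.imread("pics/s1.png");cv2.imwrite("pics/s1z.png",cv2.resize(b[130:255,300:500],None,fx=4,fy=4,interpolation=cv2.INTER_CUBIC))
```

```text
t 1.8 p [0.5666 0.2598 0.0847] yaw 91.86 F [-0.5 -0.9 -0.4] M [-0.    0.04 -0.02] open 0.0598 j6 [ 0.32  0.37  0.03  1.24 -0.    1.86]
[6.0, 0.32, -0.17, 0.48, -0.16, 0.09, -0.36],
[6.0, 0.32, -0.17, 0.48, -0.16, 0.09, -0.36],
```

View pics/s1z.png

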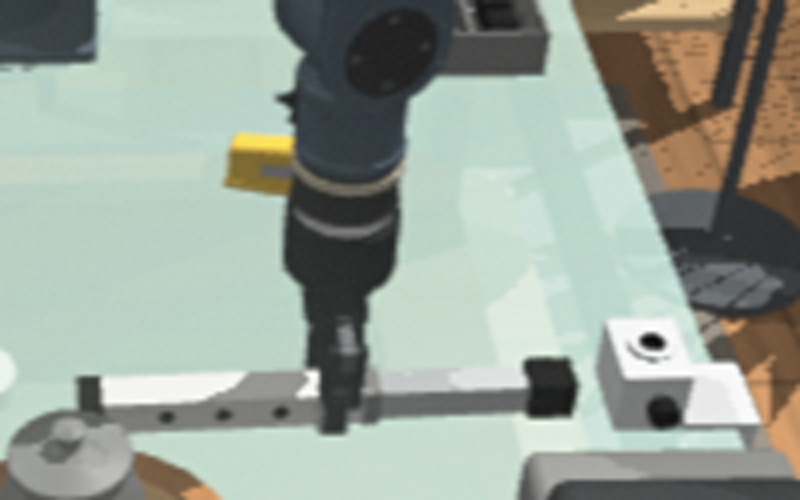

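>>> carry_out:
  commands:
    - [[6.0,0.3,-0.2,0.5,-0.2,0.1,-0.4],[6.0,0.3,-0.2,0.4,-0.2,0.1,-0.4],[6.0,0,0,0,0,0,0]]

```text
t: 2.15
tool_pos: [0.5643, 0.2671, 0.0799]
tool_rot: [[-0.048, 0.999, 0.008], [0.999, 0.048, 0.003], [0.003, 0.008, -1.0]]
wrist_force: [-0.0, 0.7, 0.9]
opening: 0.0603
```

Run:
```python
from h import *
plan([((.564,.266,.0755),92.57,1)],6.0)
```

```text
t 2.15 p [0.5643 0.2671 0.0799] yaw 92.73 F [-0.   0.7  0.9] M [-0.03  0.01  0.03] open 0.0603 j6 [0.33 0.36 0.01 1.21 0.   1.86]
[6.0, -0.11, -0.04, 0.44, 0.47, -0.15, 0.16],
```

>>> carry_out:
  commands:
    - [[6.0,0,0,0.4,0.4,0,0],[6.0,0,0,0,0,0,0],[2.0,0,0,0,0,0,0],[2.0,0,0,0,0,0,0],[2.0,0,0,0,0,0,0],[2.0,0,0,0,0,0,0],[2.0,0,0,0,0,0,0],[2.0,0,0,0,0,0,0]]
  newtons: 60

```text
t: 2.95
tool_pos: [0.5653, 0.2681, 0.0792]
tool_rot: [[-0.048, 0.999, 0.004], [0.999, 0.048, 0.005], [0.005, 0.004, -1.0]]
wrist_force: [-1.7, -0.8, 1.2]
opening: 0.0267
```

Run:
```python
from h import *
plan([((.564,.266,.0755),92.57,1)],2.0)
cv2.imwrite("pics/s2.png",camera("scene")[:,:,::-1])
b=cv2.imread("pics/s2.png");cv2.imwrite("pics/s2z.png",cv2.resize(b[190:250,310:450],None,fx=5.6,fy=5.6,interpolation=cv2.INTER_CUBIC))
```

```text
t 2.95 p [0.5653 0.2681 0.0792] yaw 92.76 F [-1.7 -0.8  1.2] M [ 0.    0.23 -0.01] open 0.0267 j6 [0.33 0.37 0.02 1.22 0.   1.86]
[2.0, -0.21, -0.14, 0.37, 0.25, -0.26, 0.19],
```

View pics/s2z.png

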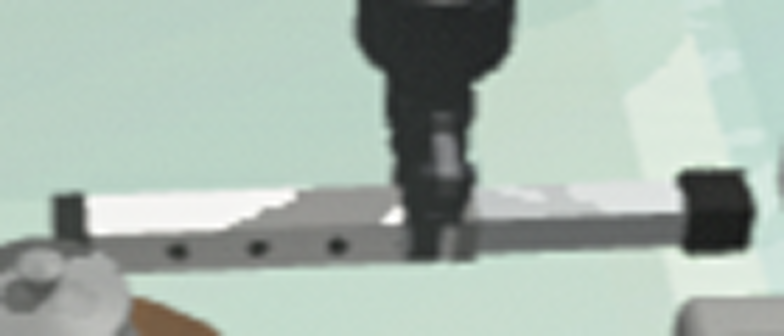

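Run:
```python
from h import *
print(proj("scene",[[.585,.268,.016],[.585,.257,.016],[.585,.279,.016]]))
plan([((.563,.282,.0792),90,3),((.563,.330,.0792),90,10)],2.0)
```

```text
[[385.06710158 234.1594788 ]
 [381.11978114 234.20128954]
 [389.01476447 234.11766443]]
t 3.0 p [0.5653 0.2681 0.0792] yaw 92.76 F [-0.9  0.5  1.4] M [-0.04  0.25 -0.03] open 0.0271 j6 [0.33 0.37 0.02 1.22 0.   1.86]
[2.0, 0.47, -0.05, 0.0, 0.08, -0.09, 0.92],
[2.0, 0.47, -0.06, 0.0, 0.08, -0.09, 0.92],
[2.0, 0.46, -0.07, -0.0, 0.08, -0.09, 0.92],
[2.0, 0.48, -0.0, 0.0, 0.0, 0.0, 0.0],
[2.0, 0.48, -0.0, 0.0, 0.0, 0.0, 0.0],
[2.0, 0.48, -0.0, 0.0, 0.0, 0.0, 0.0],
[2.0, 0.48, -0.0, 0.0, 0.0, 0.0, 0.0],
[2.0, 0.48, -0.0, 0.0, 0.0, 0.0, 0.0],
[2.0, 0.48, -0.0, 0.0, 0.0, 0.0, 0.0],
[2.0, 0.48, -0.0, 0.0, 0.0, 0.0, 0.0],
[2.0, 0.48, -0.0, 0.0, 0.0, 0.0, 0.0],
[2.0, 0.48, -0.0, 0.0, 0.0, 0.0, 0.0],
[2.0, 0.48, -0.0, 0.0, 0.0, 0.0, 0.0],
```

>>> carry_out:
  commands:
    - [[2.0,0.5,-0.1,0,0,0,0.9],[2.0,0.5,-0.1,0,0,0,0.9],[2.0,0.5,-0.1,0,0,0,0.9],[2.0,0.4,0,0,0,0,0],[2.0,0,0,0,0,0,0]]

```text
t: 3.5
tool_pos: [0.5624, 0.2874, 0.0792]
tool_rot: [[0.004, 1.0, 0.006], [1.0, -0.004, 0.002], [0.002, 0.006, -1.0]]
wrist_force: [0.5, -1.0, -0.2]
opening: 0.027
```

```bash
cat > look.py <<'E'
from h import *
import sys
n=sys.argv[1]
plan([],2)
for c,(y0,y1,x0,x1),f in(("scene",(195,245,310,500),4.2),("top",(175,225,130,330),4)):
    b=camera(c)[:,:,::-1]; cv2.imwrite(f"pics/{c}_{n}.png",b)
    cv2.imwrite(f"pics/{c}_{n}z.png",cv2.resize(b[y0:y1,x0:x1],None,fx=f,fy=f,interpolation=cv2.INTER_CUBIC))
A=cv2.imread(f"pics/scene_{n}z.png");B=cv2.imread(f"pics/top_{n}z.png")
A=cv2.copyMakeBorder(A,0,0,0,800-A.shape[1],0)
B=cv2.copyMakeBorder(B,0,0,0,800-B.shape[1],0)
cv2.imwrite(f"pics/{n}.png",np.vstack([A,B]))
E
python3 look.py a1
```

```text
t 3.5 p [0.5624 0.2874 0.0792] yaw 89.78 F [ 0.5 -1.  -0.2] M [-0.03 -0.01  0.06] open 0.027 j6 [ 0.37  0.38  0.03  1.22 -0.    1.94]
```

View pics/a1.png

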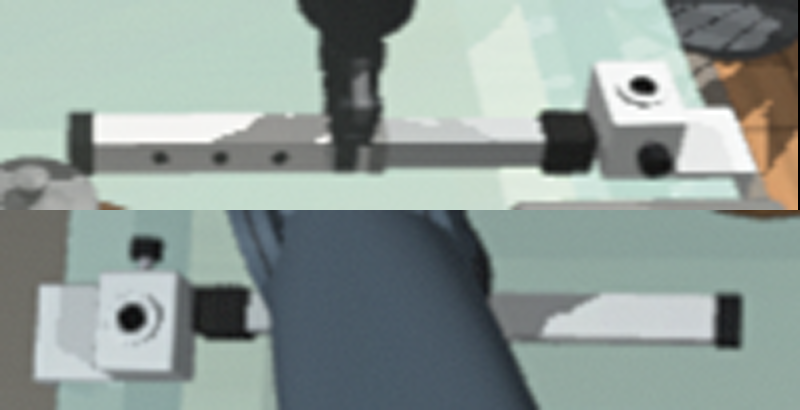

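>>> carry_out:
  commands:
    - [[2.0,0.4,0,0,0,0,0],[2.0,0.4,0,0,0,0,0],[2.0,0.4,0,0,0,0,0],[2.0,0.4,0,0,0,0,0]]

```text
t: 4.0
tool_pos: [0.5625, 0.3006, 0.0792]
tool_rot: [[0.006, 1.0, 0.005], [1.0, -0.006, -0.005], [-0.005, 0.005, -1.0]]
wrist_force: [-0.3, -3.2, 1.5]
opening: 0.0269
```

```bash
python3 look.py a2
```

```text
t 4.0 p [0.5625 0.3006 0.0792] yaw 89.64 F [-0.3 -3.2  1.5] M [-0.26  0.11  0.14] open 0.0269 j6 [ 0.39  0.4   0.06  1.23 -0.01  1.97]
```

View pics/a2.png

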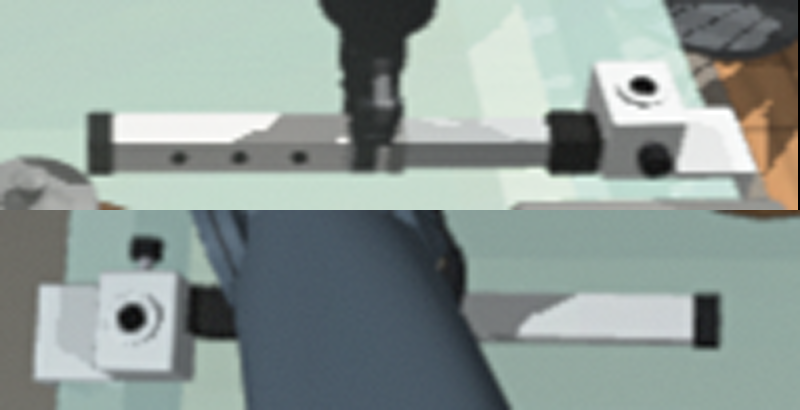

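>>> carry_out:
  commands:
    - [[2.0,0.4,0,0,0,0,0],[2.0,0.4,0,0,0,0,0],[2.0,0.4,0,0,0,0,0],[2.0,0.4,0,0,0,0,0],[2.0,0.4,0,0,0,0,0],[2.0,0.3,0,0,0,0,0]]

```text
t: 4.7
tool_pos: [0.5628, 0.3262, 0.0792]
tool_rot: [[0.006, 1.0, 0.005], [1.0, -0.006, -0.003], [-0.003, 0.005, -1.0]]
wrist_force: [-0.6, -1.8, 0.4]
opening: 0.0268
```

```bash
python3 look.py a3
```

```text
t 4.7 p [0.5628 0.3262 0.0792] yaw 89.65 F [-0.6 -1.8  0.4] M [-0.02  0.02  0.01] open 0.0268 j6 [ 0.42  0.43  0.1   1.24 -0.    2.  ]
```

View pics/a3.png

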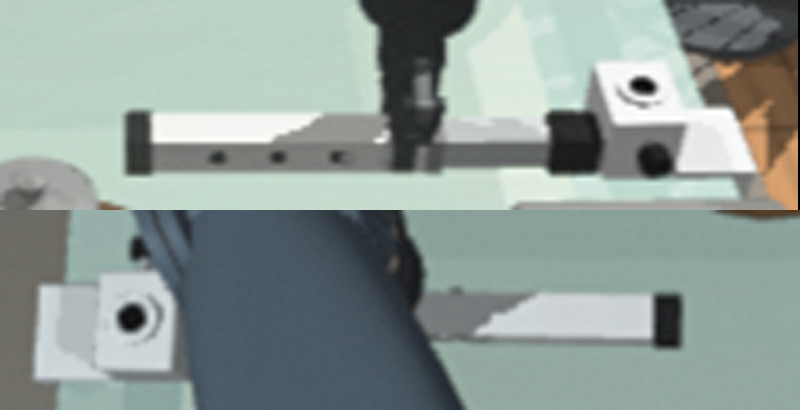

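>>> carry_out:
  commands:
    - [[2.0,0.2,0,0,0,0,0],[2.0,0.2,0,0,0,0,0],[2.0,0,0,0,0,0,0]]

```text
t: 5.1
tool_pos: [0.5627, 0.3318, 0.0792]
tool_rot: [[0.005, 1.0, 0.006], [1.0, -0.005, -0.001], [-0.001, 0.006, -1.0]]
wrist_force: [0.2, -1.8, 0.6]
opening: 0.0268
```

```bash
python3 look.py a4
```

```text
t 5.1 p [0.5627 0.3318 0.0792] yaw 89.71 F [ 0.2 -1.8  0.6] M [-0.    0.04 -0.04] open 0.0268 j6 [ 0.43  0.44  0.11  1.24 -0.    2.01]
```

View pics/a4.png

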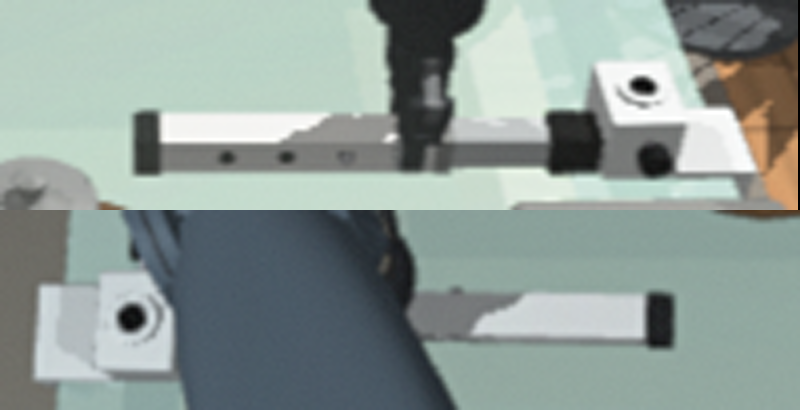

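>>> carry_out:
  commands:
    - [[2.0,0.1,0,0,0,0,0],[2.0,0.1,0,0,0,0,0]]

```text
t: 5.4
tool_pos: [0.5627, 0.333, 0.0792]
tool_rot: [[0.006, 1.0, 0.006], [1.0, -0.006, -0.003], [-0.003, 0.006, -1.0]]
wrist_force: [-0.1, -3.8, 1.1]
opening: 0.0272
```

```bash
python3 look.py a5
```

```text
t 5.4 p [0.5627 0.333  0.0792] yaw 89.68 F [-0.1 -3.8  1.1] M [-0.48  0.04 -0.01] open 0.0272 j6 [ 0.43  0.44  0.11  1.24 -0.    2.01]
```

View pics/a5.png

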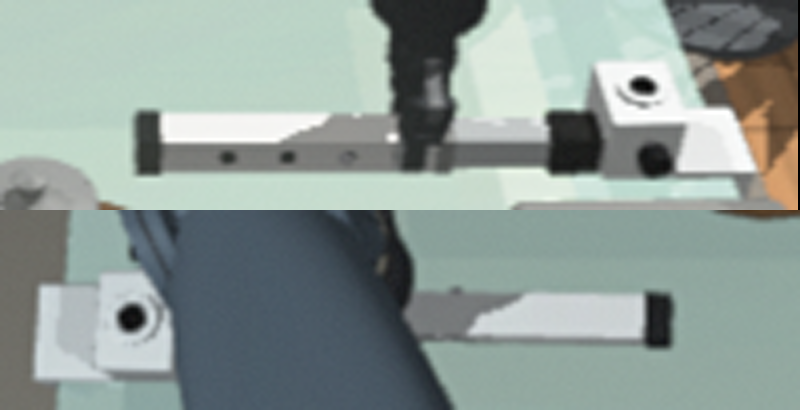

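>>> carry_out:
  commands:
    - [[2.0,0.2,0,0,0,0,0],[2.0,0.2,0,0,0,0,0]]

```text
t: 5.7
tool_pos: [0.5628, 0.3338, 0.0791]
tool_rot: [[0.007, 1.0, 0.005], [1.0, -0.007, -0.01], [-0.01, 0.005, -1.0]]
wrist_force: [-0.6, -8.1, 3.7]
opening: 0.0268
```

```bash
python3 look.py a6
```

```text
t 5.7 p [0.5628 0.3338 0.0791] yaw 89.58 F [-0.6 -8.1  3.7] M [-0.95  0.2   0.18] open 0.0268 j6 [ 0.44  0.44  0.12  1.25 -0.01  2.02]
```

View pics/a6.png

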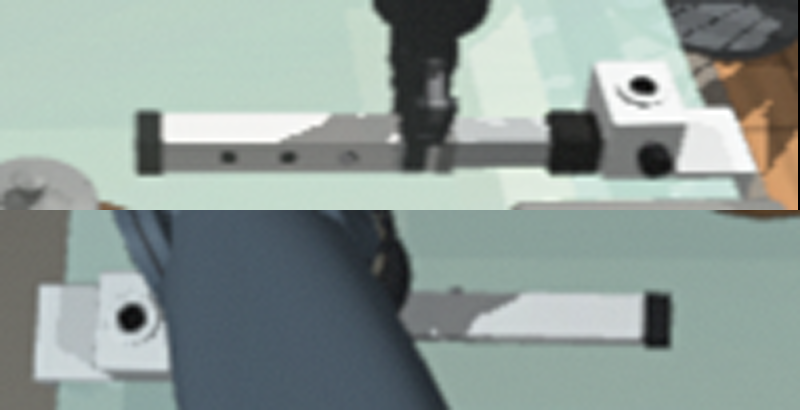

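>>> carry_out:
  commands:
    - [[2.0,-0.3,0,0,0,0,0],[2.0,-0.4,0,0,0,0,0],[2.0,-0.5,0,0,0,0,0],[2.0,-0.5,0,0,0,0,0],[2.0,0,0,0,0,0,0],[6.0,0,0,0,0,0,0],[6.0,0,0,0,0,0,0],[6.0,0,0,0,0,0,0],[6.0,0,0,-3.0,0,0,0],[6.0,0,0,-3.0,0,0,0],[6.0,0,0,0,0,0,0]]

```text
t: 6.9
tool_pos: [0.5607, 0.3177, 0.1383]
tool_rot: [[0.006, 1.0, 0.0], [1.0, -0.006, -0.006], [-0.006, 0.001, -1.0]]
wrist_force: [0.4, 0.2, 0.4]
opening: 0.0602
```

```bash
python3 look.py a7
```

```text
t 6.9 p [0.5607 0.3177 0.1383] yaw 89.67 F [0.4 0.2 0.4] M [-0.03 -0.04  0.03] open 0.0602 j6 [ 0.41  0.38  0.16  1.35 -0.01  1.99]
```

View pics/a7.png

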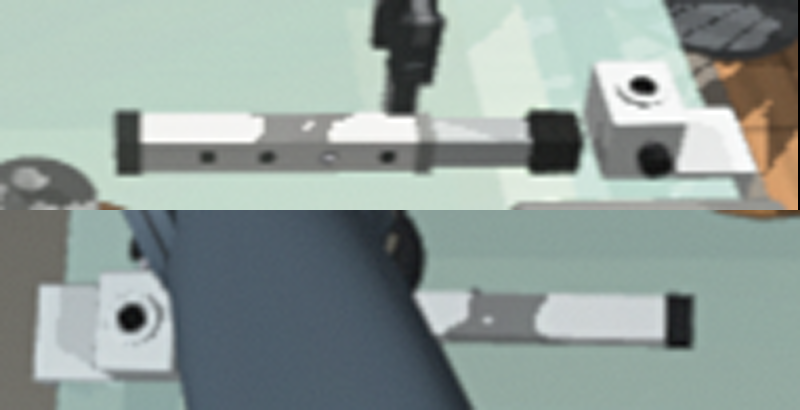

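Run:
```python
from h import *
np.set_printoptions(precision=4,suppress=True)
g=cv2.imread("pics/top_a7.png").astype(float).mean(2)
for r in(199,201,203,205): print(cross(g[r,298:310],90,298))
e=[cross(g[r,300:310],90,300)[0] for r in(199,201,203,205)]
C=ray("top",(np.mean(e),202),.032)[0]; print("cap",C)
up=[];lo=[]
for c in range(264,295):
    u=cross(g[193:200,c],166,193); l=cross(g[203:214,c],155,203)
    if len(u)and len(l): up.append((c,u[0])); lo.append((c,l[0]))
U=ray("top",up,.030);L=ray("top",lo,.030)
for P in(U,L): k=np.polyfit(P[:,1],P[:,0],1); print(k,np.polyval(k,.2),np.polyval(k,.25))
print("button scene",ray("scene",(388.6,232.4),.016), "1st hole",ray("scene",(388/4.2+310,232.4),.016))
```

```text
[302.6766]
[302.5823]
[302.5422]
[302.6957]
cap [0.5591 0.1346 0.032 ]
[-0.033   0.5831] 0.5765007184244667 0.574852140277217
[0.0396 0.5389] 0.5468004628309417 0.5487791180313367
button scene [[0.578  0.2786 0.016 ]] 1st hole [[0.5786 0.3171 0.016 ]]
```

>>> carry_out:
  commands:
    - [[6.0,-2.2,0.1,0,0,0,0],[6.0,-2.2,0,0,0,0,0],[6.0,-2.0,0,0,0,0,0],[6.0,0,0,0,0,0,0]]

```text
t: 7.4
tool_pos: [0.5562, 0.2507, 0.1271]
tool_rot: [[0.003, 1.0, -0.015], [1.0, -0.003, -0.013], [-0.013, -0.015, -1.0]]
wrist_force: [-0.4, 1.0, 0.2]
opening: 0.0602
```

Run:
```python
from h import *
plan([((.562,.252,.0775),90,3)],6.0)
```

```text
t 7.4 p [0.5562 0.2507 0.1271] yaw 89.82 F [-0.4  1.   0.2] M [ 0.01 -0.04 -0.02] open 0.0602 j6 [ 0.32  0.32  0.05  1.32 -0.01  1.89]
[6.0, 0.06, 0.22, 1.65, -0.28, 0.24, -0.06],
[6.0, 0.06, 0.21, 1.65, -0.28, 0.24, -0.06],
[6.0, 0.05, 0.2, 1.65, -0.28, 0.24, -0.06],
```

>>> carry_out:
  commands:
    - [[6.0,0.1,0.2,1.6,-0.3,0.2,0],[6.0,0.1,0.2,1.6,-0.3,0.2,0],[6.0,0,0.2,1.6,-0.3,0.2,0],[6.0,0,0,0,0,0,0]]

```text
t: 7.8
tool_pos: [0.5591, 0.2526, 0.0721]
tool_rot: [[0.004, 1.0, -0.006], [1.0, -0.004, -0.003], [-0.003, -0.006, -1.0]]
wrist_force: [-0.4, -0.2, 0.2]
opening: 0.0601
```

Run:
```python
from h import *
plan([((.562,.252,.0765),90,1)],6.0)
```

```text
t 7.8 p [0.5591 0.2526 0.0721] yaw 89.79 F [-0.4 -0.2  0.2] M [-0.04  0.07 -0.01] open 0.0601 j6 [ 0.32  0.35 -0.02  1.21 -0.    1.89]
[6.0, -0.06, 0.29, -0.44, -0.34, 0.15, -0.21],
```

>>> carry_out:
  commands:
    - [[6.0,-0.1,0.3,-0.4,-0.3,0.1,0],[6.0,0,0,0,0,0,0]]

```text
t: 8.0
tool_pos: [0.5611, 0.2521, 0.075]
tool_rot: [[0.003, 1.0, -0.003], [1.0, -0.003, -0.001], [-0.001, -0.003, -1.0]]
wrist_force: [-0.4, 0.1, 0.5]
opening: 0.0598
```

Run:
```python
from h import *
plan([((.562,.252,.0765),90,1)],6.0)
```

```text
t 8.0 p [0.5611 0.2521 0.075 ] yaw 89.84 F [-0.4  0.1  0.5] M [ 0.01 -0.01 -0.01] open 0.0598 j6 [ 0.31  0.35 -0.01  1.21 -0.    1.89]
[6.0, -0.01, 0.09, -0.15, -0.19, 0.08, -0.16],
```

>>> carry_out:
  commands:
    - [[2.0,0,0,0,0,0,0],[2.0,0,0,0,0,0,0],[2.0,0,0,0,0,0,0],[2.0,0,0,0,0,0,0],[2.0,0,0,0,0,0,0],[2.0,0,0,-1.5,0,0,0],[2.0,0,0,-2.0,0,0,0],[2.0,0,0,-2.0,0,0,0],[2.0,0,0,-2.0,0,0,0],[2.0,0,0,-1.0,0,0,0],[2.0,0,0,0,0,0,0]]
  newtons: 60

```text
t: 9.1
tool_pos: [0.5608, 0.2523, 0.1667]
tool_rot: [[0.002, 1.0, -0.004], [1.0, -0.002, -0.002], [-0.002, -0.004, -1.0]]
wrist_force: [-0.0, 0.3, -2.9]
opening: 0.0273
```

```bash
sed -i 's/(195,245,310,500)/(150,250,290,480)/' look.py; python3 look.py b1
```

```text
t 9.1 p [0.5608 0.2523 0.1667] yaw 89.86 F [-0.   0.3 -2.9] M [-0.04 -0.05  0.04] open 0.0273 j6 [ 0.31  0.3   0.11  1.39 -0.    1.89]
```

View pics/b1.png

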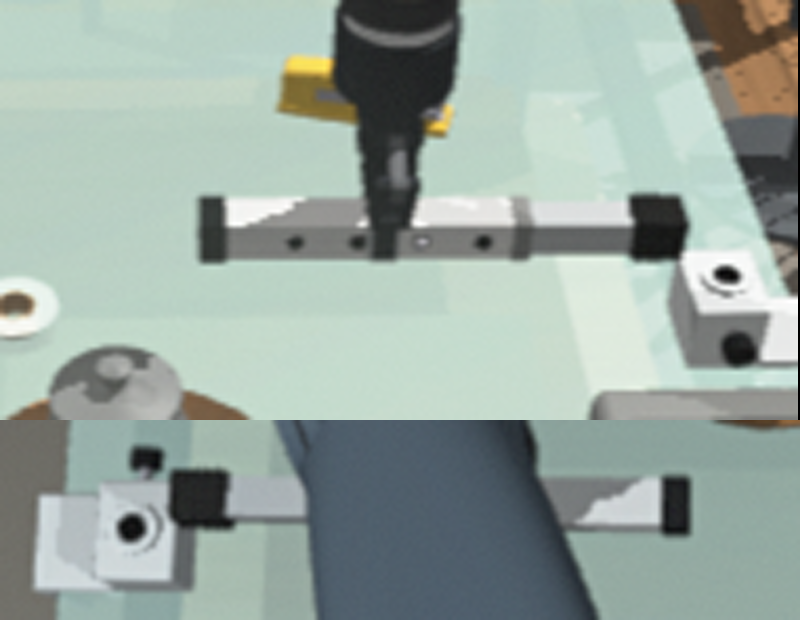

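Run:
```python
from h import *
f=lambda u,v:(u/4.2+290,v/4.2+150)
print(ray("scene",[f(198,260),f(686,255)],.0917).round(4)) # near-bottom corners
t=lambda u,v:(u/4+130,(v-420)/4+175)
print(ray("top",[t(690,500),t(172,495)],.124).round(4))
n=np.array([.9909,-.1348]);d=np.array([.1348,.9909]);o=np.array([.501,-.2347])
for off in(.037,.039,.041):
    g=o-.036*n-off*d; print(off,g)
```

```text
[[0.5756 0.1344 0.0917]
 [0.5758 0.4474 0.0917]]
[[0.5585 0.1328 0.124 ]
 [0.5595 0.44   0.124 ]]
0.037 [ 0.46034   -0.2665105]
0.039 [ 0.4600704 -0.2684923]
0.041 [ 0.4598008 -0.2704741]
```

Run:
```python
from h import *
plan([((.460,-.268,.165),82.24,15)],2.0)
```

```text
t 9.2 p [0.56   0.252  0.1646] yaw 89.86 F [ 0.9  0.  -3.1] M [-0.03  0.02 -0.01] open 0.0269 j6 [ 0.31  0.3   0.11  1.39 -0.    1.89]
[2.0, -3.47, -0.66, 0.01, -0.03, 0.01, 0.51],
[2.0, -3.47, -0.63, 0.01, -0.03, 0.01, 0.51],
[2.0, -3.48, -0.6, 0.01, -0.03, 0.01, 0.51],
[2.0, -3.48, -0.57, 0.01, -0.03, 0.01, 0.51],
[2.0, -3.49, -0.53, 0.01, -0.03, 0.01, 0.51],
[2.0, -3.49, -0.5, 0.01, -0.03, 0.01, 0.51],
[2.0, -3.5, -0.47, 0.01, -0.03, 0.01, 0.51],
[2.0, -3.5, -0.44, 0.0, -0.03, 0.01, 0.51],
[2.0, -3.51, -0.41, 0.0, -0.03, 0.01, 0.51],
[2.0, -3.51, -0.38, 0.0, -0.03, 0.01, 0.51],
[2.0, -3.51, -0.35, 0.0, -0.03, 0.01, 0.51],
[2.0, -3.52, -0.32, 0.0, -0.03, 0.01, 0.51],
[2.0, -3.52, -0.29, -0.0, -0.03, 0.01, 0.51],
[2.0, -3.52, -0.25, -0.0, -0.03, 0.01, 0.51],
[2.0, -3.52, -0.22, -0.0, -0.03, 0.01, 0.51],
```

>>> carry_out:
  commands:
    - [[2.0,-2.0,-0.4,-0.4,0,0,0.5],[2.0,-3.5,-0.6,-0.2,0,0,0.5],[2.0,-3.5,-0.6,-0.2,0,0,0.5],[2.0,-3.5,-0.6,-0.2,0,0,0.5],[2.0,-3.5,-0.5,-0.2,0,0,0.5],[2.0,-3.5,-0.5,-0.2,0,0,0.5],[2.0,-3.5,-0.5,-0.2,0,0,0.5],[2.0,-3.5,-0.4,-0.2,0,0,0.5],[2.0,-3.5,-0.4,-0.2,0,0,0.5]]

```text
t: 10.1
tool_pos: [0.4949, -0.0519, 0.1717]
tool_rot: [[0.074, 0.997, -0.029], [0.997, -0.074, -0.002], [-0.004, -0.029, -1.0]]
wrist_force: [0.6, 0.7, -2.1]
opening: 0.0271
```

Run:
```python
from h import *
plan([((.460,-.268,.165),82.24,7)],2.0)
```

```text
t 10.1 p [ 0.4949 -0.0519  0.1717] yaw 85.77 F [ 0.6  0.7 -2.1] M [-0.04 -0.1   0.  ] open 0.0271 j6 [-0.23  0.02 -0.2   1.39 -0.01  1.41]
[2.0, -3.12, -0.27, 0.12, -0.24, 0.04, 0.5],
[2.0, -3.12, -0.24, 0.11, -0.24, 0.04, 0.5],
[2.0, -3.12, -0.21, 0.11, -0.24, 0.04, 0.5],
[2.0, -3.12, -0.18, 0.11, -0.24, 0.04, 0.5],
[2.0, -3.12, -0.16, 0.1, -0.24, 0.04, 0.5],
[2.0, -3.12, -0.13, 0.1, -0.24, 0.04, 0.5],
[2.0, -3.13, -0.1, 0.1, -0.24, 0.04, 0.5],
```

>>> carry_out:
  commands:
    - [[2.0,-3.1,-0.3,0,-0.2,0,0.5],[2.0,-3.1,-0.2,0,-0.2,0,0.5],[2.0,-3.1,-0.2,0,-0.2,0,0.5],[2.0,-3.1,-0.2,0,-0.2,0,0.5],[2.0,-3.0,-0.2,0,-0.2,0,0.5],[2.0,-2.5,-0.1,0,-0.2,0,0.5],[2.0,-1.5,-0.1,0,-0.2,0,0.5],[2.0,0,0,0,0,0,0]]

```text
t: 10.9
tool_pos: [0.4531, -0.253, 0.1604]
tool_rot: [[0.144, 0.989, -0.021], [0.99, -0.144, 0.003], [-0.0, -0.022, -1.0]]
wrist_force: [0.8, 0.2, -2.7]
opening: 0.0266
```

Run:
```python
from h import *
plan([((.460,-.268,.135),82.24,4)],2.0)
```

```text
t 10.9 p [ 0.4531 -0.253   0.1604] yaw 81.69 F [ 0.8  0.2 -2.7] M [ 0.03 -0.1   0.  ] open 0.0266 j6 [-0.63  0.07 -0.17  1.36 -0.01  1.08]
[2.0, -0.35, 0.24, 0.63, -0.31, 0.0, -0.14],
[2.0, -0.35, 0.24, 0.63, -0.31, 0.0, -0.14],
[2.0, -0.35, 0.23, 0.63, -0.31, 0.0, -0.14],
[2.0, -0.35, 0.23, 0.63, -0.31, 0.0, -0.14],
```

>>> carry_out:
  commands:
    - [[2.0,-0.4,0.2,0.6,-0.3,0,0.1],[2.0,-0.4,0.2,0.6,-0.3,0,0.1],[2.0,-0.4,0.2,0.6,-0.3,0,-0.1],[2.0,-0.3,0.2,0.6,-0.3,0,-0.1],[2.0,0,0,0,0,0,0]]

```text
t: 11.4
tool_pos: [0.4578, -0.2665, 0.1305]
tool_rot: [[0.141, 0.99, -0.004], [0.99, -0.141, 0.005], [0.005, -0.005, -1.0]]
wrist_force: [-0.8, 0.5, -2.1]
opening: 0.027
```

```bash
cat > look2.py <<'E'
from h import *
import sys
n=sys.argv[1]
plan([((.460,-.268,.10),82.24,2)],2)
for c,(y0,y1,x0,x1),f in(("scene",(160,255,120,300),4.2),("top",(165,290,360,540),4.2)):
    b=camera(c)[:,:,::-1]; cv2.imwrite(f"pics/{c}_{n}.png",b)
    cv2.imwrite(f"pics/{c}_{n}z.png",cv2.resize(b[y0:y1,x0:x1],None,fx=f,fy=f,interpolation=cv2.INTER_CUBIC))
E
python3 look2.py c1
```

```text
t 11.4 p [ 0.4578 -0.2665  0.1305] yaw 81.87 F [-0.8  0.5 -2.1] M [ 0.    0.04 -0.03] open 0.027 j6 [-0.65  0.1  -0.19  1.28  0.    1.06]
[2, -0.07, 0.13, 1.52, -0.13, -0.13, -0.19],
[2, -0.06, 0.12, 1.52, -0.13, -0.13, -0.19],
```

View pics/scene_c1z.png

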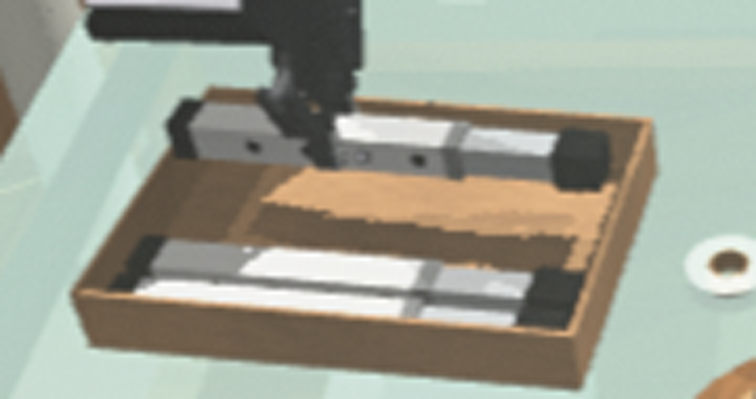

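View pics/top_c1z.png

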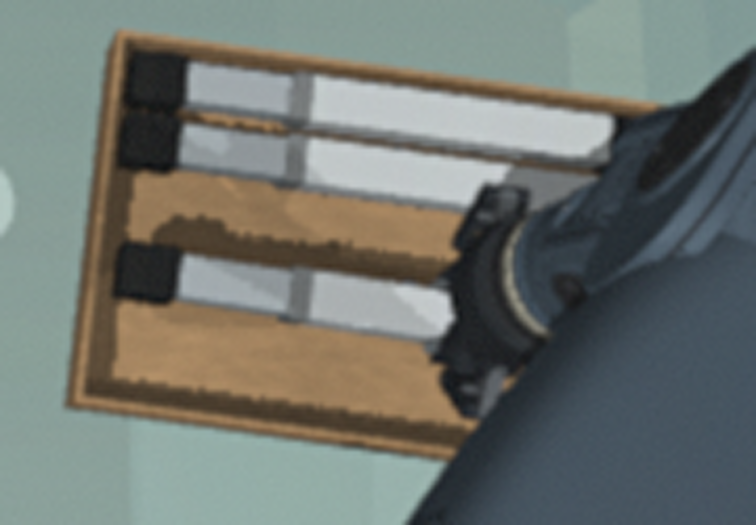

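Run:
```python
from h import *
n=np.array([.9909,-.1348]);d=np.array([.1348,.9909]);o=np.array([.501,-.2347])
def car(P): P=P[:,:2]-o; return np.c_[P@n,P@d].round(4)
zb=.0555
print("top foot end edge",car(ray("top",[(113/4.2+360,270/4.2+165)],zb+.032)))
S=lambda u,v:(u/4.2+120,v/4.2+160)
print("scene cap far-left mid, near bottom corners cap/foot",car(ray("scene",[S(177,157),S(607,190)],zb)))
g=np.array([[.4578,-.2665]]);print("tcp",car(g), "pred mid y",car(g)[0,1]+.0387)
```

```text
top foot end edge [[-0.0402  0.1594]]
scene cap far-left mid, near bottom corners cap/foot [[-0.0216 -0.1502]
 [-0.022   0.1599]]
tcp [[-0.0385 -0.0373]] pred mid y 0.0013999999999999985
```

Run:
```python
from h import *
plan([((.4598,-.2700,.090),82.24,4)],2)
```

```text
t 11.5 p [ 0.4581 -0.2665  0.1315] yaw 81.87 F [-0.2 -0.7 -2.2] M [ 0.   -0.04 -0.  ] open 0.0267 j6 [-0.65  0.1  -0.19  1.29  0.    1.06]
[2, -0.08, 0.06, 1.04, -0.05, -0.06, -0.09],
[2, -0.08, 0.06, 1.04, -0.05, -0.06, -0.09],
[2, -0.08, 0.06, 1.04, -0.05, -0.06, -0.09],
[2, -0.08, 0.06, 1.04, -0.05, -0.06, -0.09],
```

>>> carry_out:
  commands:
    - [[2.0,-0.2,0.1,0.5,0,-0.1,-0.2],[2.0,-0.1,0.1,0.8,0,-0.1,-0.2],[2.0,0,0,0.9,0,-0.1,0],[2.0,0,0,0.9,0,0,0],[2.0,0,0,0.5,0,0,0],[2.0,0,0,0,0,0,0]]

```text
t: 12.1
tool_pos: [0.4602, -0.2696, 0.0929]
tool_rot: [[0.133, 0.991, -0.003], [0.991, -0.133, -0.002], [-0.002, -0.003, -1.0]]
wrist_force: [-0.5, -0.7, -2.5]
opening: 0.0269
```

```bash
python3 look2.py c2
```

```text
t 12.1 p [ 0.4602 -0.2696  0.0929] yaw 82.37 F [-0.5 -0.7 -2.5] M [-0.05 -0.01 -0.03] open 0.0269 j6 [-0.65  0.13 -0.23  1.21 -0.    1.05]
[2, 0.08, -0.02, -0.35, -0.08, 0.05, 0.06],
[2, 0.08, -0.02, -0.35, -0.08, 0.05, 0.06],
```

View pics/scene_c2z.png

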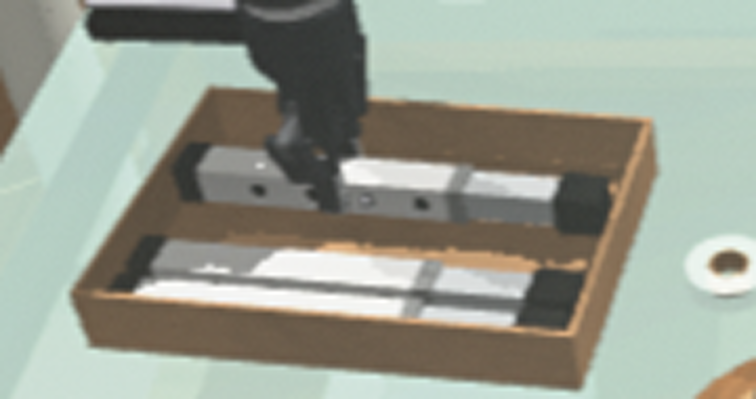

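View pics/top_c2z.png

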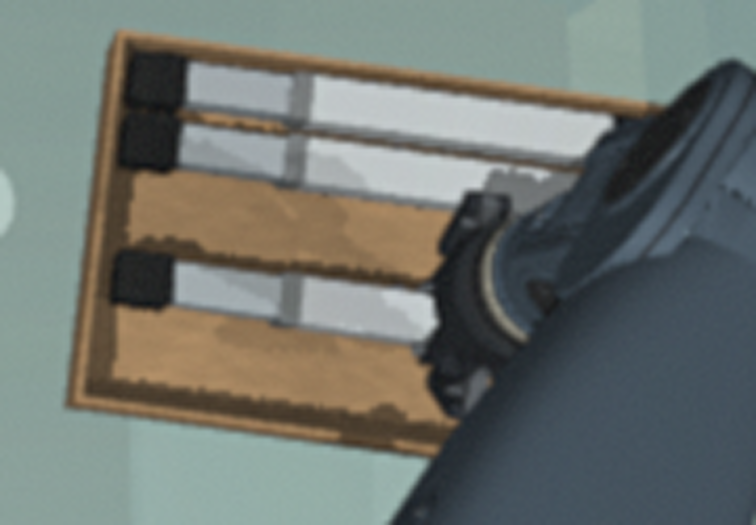

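>>> carry_out:
  commands:
    - [[2.0,0,0,0.4,0,0,0],[2.0,0,0,0.4,0,0,0],[2.0,0,0,0.3,0,0,0],[2.0,0,0,0,0,0,0]]

```text
t: 12.6
tool_pos: [0.4613, -0.2706, 0.0833]
tool_rot: [[0.133, 0.991, 0.0], [0.991, -0.133, -0.004], [-0.004, 0.001, -1.0]]
wrist_force: [-0.9, -0.6, -2.6]
opening: 0.0268
```

>>> carry_out:
  commands:
    - [[2.0,0,0,0.2,0,0,0],[2.0,0,0,0.2,0,0,0],[2.0,0,0,0,0,0,0]]

```text
t: 12.9
tool_pos: [0.4617, -0.2709, 0.0818]
tool_rot: [[0.133, 0.991, 0.002], [0.991, -0.133, -0.004], [-0.004, 0.002, -1.0]]
wrist_force: [0.0, -0.2, -1.3]
opening: 0.0271
```

>>> carry_out:
  commands:
    - [[2.0,0,0,0.2,0,0,0],[2.0,0,0,0.2,0,0,0],[2.0,0,0,0,0,0,0]]

```text
t: 13.2
tool_pos: [0.4623, -0.2711, 0.0817]
tool_rot: [[0.132, 0.991, 0.003], [0.991, -0.132, -0.005], [-0.005, 0.004, -1.0]]
wrist_force: [0.0, 0.3, -2.6]
opening: 0.0271
```

```bash
python3 look2.py c3
```

```text
t 13.2 p [ 0.4623 -0.2711  0.0817] yaw 82.41 F [ 0.   0.3 -2.6] M [0.18 0.09 0.06] open 0.0271 j6 [-0.65  0.14 -0.25  1.18 -0.    1.05]
[2, 0.13, -0.13, -0.92, 0.11, 0.14, 0.08],
[2, 0.14, -0.13, -0.92, 0.11, 0.14, 0.08],
```

View pics/scene_c3z.png

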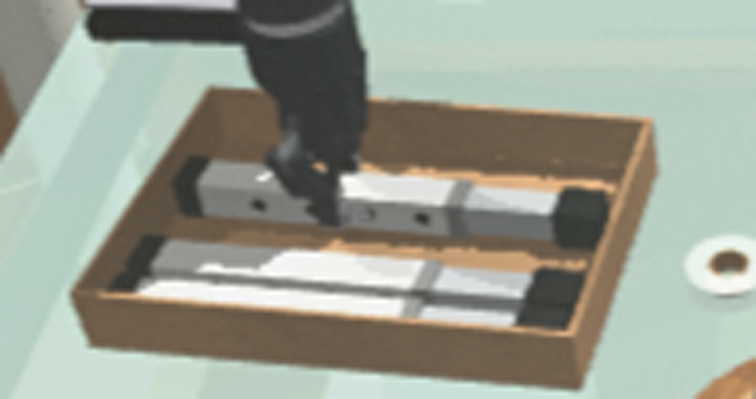

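```bash
python3 - <<'E'
from h import *
n=np.array([.9909,-.1348]);d=np.array([.1348,.9909]);o=np.array([.501,-.2347])
# predicted near-bottom edge corners for z=.004 and .009
for z in(.004,.007,.010):
    g=np.array([.4623,-.2711]); mid=g+.0387*d
    P=[np.r_[mid+.016*n+s*.156*d,z] for s in(-1,1)]
    print(z,((proj("scene",P)-[120,160])*4.2).round(1))
s=state();print(s["wrist_force"],s["torque"])
E
python3 -c "
import cv2;b=cv2.imread('pics/scene_c3.png');cv2.imwrite('pics/c3f.png',cv2.resize(b[195:225,155:270],None,fx=6.9,fy=6.9,interpolation=cv2.INTER_CUBIC))"
```

```text
0.004 [[181.3 215.4]
 [603.9 249.7]]
0.007 [[180.3 212.2]
 [603.5 246.5]]
0.01 [[179.3 209.1]
 [603.1 243.3]]
[-0.31421398 -0.77959637 -0.64068131] [0.19612869 0.03232276 0.08946604]
```

View pics/c3f.png

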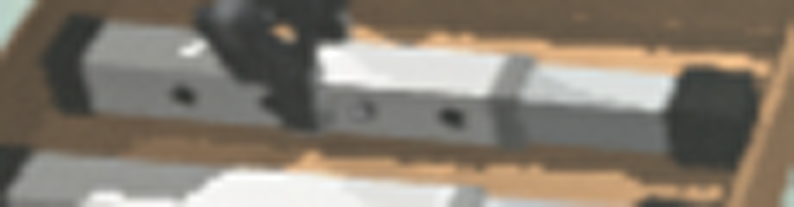

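>>> carry_out:
  commands:
    - [[2.0,0,0,0.4,0,0,0],[2.0,0,0,0,0,0,0]]

```text
t: 13.5
tool_pos: [0.4628, -0.2714, 0.0822]
tool_rot: [[0.132, 0.991, 0.004], [0.991, -0.132, -0.006], [-0.006, 0.005, -1.0]]
wrist_force: [0.8, 0.1, -2.0]
opening: 0.0268
```

>>> carry_out:
  commands:
    - [[2.0,0,0,0,0.3,0.4,0],[2.0,0,0,0.2,0.2,0.3,0],[2.0,0,0,0.2,0,0,0]]

```text
t: 13.8
tool_pos: [0.4635, -0.2719, 0.0811]
tool_rot: [[0.132, 0.991, -0.002], [0.991, -0.132, 0.006], [0.006, -0.003, -1.0]]
wrist_force: [-6.5, 6.1, 18.0]
opening: 0.0271
```

Run:
```python
from h import *
plan([],2); print(state()["tool_rot"].round(4))
```

```text
t 13.8 p [ 0.4635 -0.2719  0.0811] yaw 82.4 F [-6.5  6.1 18. ] M [ 0.86  1.39 -0.05] open 0.0271 j6 [-0.66  0.16 -0.23  1.19  0.    1.05]
[[ 0.1323  0.9912 -0.002 ]
 [ 0.9912 -0.1323  0.0059]
 [ 0.0056 -0.0028 -1.    ]]
```

>>> carry_out:
  commands:
    - [[2.0,0,0,-0.1,-0.1,-0.3,0],[2.0,0,0,0,0,0,0]]

```text
t: 14.0
tool_pos: [0.4636, -0.2722, 0.0815]
tool_rot: [[0.133, 0.991, -0.001], [0.991, -0.133, 0.0], [0.0, -0.001, -1.0]]
wrist_force: [-0.3, 0.0, -2.8]
opening: 0.0269
```

Run:
```python
from h import *
plan([],2); print(state()["tool_rot"].round(4))
```

```text
t 14.0 p [ 0.4636 -0.2722  0.0815] yaw 82.38 F [-0.3  0.  -2.8] M [-0.07  0.02  0.01] open 0.0269 j6 [-0.66  0.15 -0.24  1.18 -0.    1.05]
[[ 1.326e-01  9.912e-01 -1.300e-03]
 [ 9.912e-01 -1.326e-01  5.000e-04]
 [ 3.000e-04 -1.300e-03 -1.000e+00]]
```

>>> carry_out:
  commands:
    - [[2.0,0,0,0.1,0,0,0],[2.0,0,0,0.1,0,0,0],[2.0,0,0,0.1,0,0,0]]

```text
t: 14.3
tool_pos: [0.4636, -0.2722, 0.0811]
tool_rot: [[0.133, 0.991, -0.002], [0.991, -0.133, 0.001], [0.001, -0.002, -1.0]]
wrist_force: [-3.5, 2.3, 7.0]
opening: 0.0272
```

>>> carry_out:
  commands:
    - [[5.5,0,0,0,0,0,0],[5.5,0,0,0,0,0,0],[5.5,0,0,0,0,0,0],[5.5,0,0,-2.0,0,0,0],[5.5,0,0,-4.0,0,0,0],[5.5,0,0,-4.0,0,0,0],[5.5,0,0,-4.0,0,0,0],[5.5,0,0,0,0,0,0]]
  newtons: 20

```text
t: 15.1
tool_pos: [0.4625, -0.2717, 0.2196]
tool_rot: [[0.133, 0.991, -0.008], [0.991, -0.133, 0.006], [0.005, -0.009, -1.0]]
wrist_force: [0.1, -1.1, 0.4]
opening: 0.0553
```

```bash
python3 look2.py d1
```

```text
t 15.1 p [ 0.4625 -0.2717  0.2196] yaw 82.33 F [ 0.1 -1.1  0.4] M [-0.06 -0.05 -0.02] open 0.0553 j6 [-0.66  0.08 -0.03  1.47  0.    1.05]
[2, 0.14, -0.09, 5.98, -0.26, -0.15, 0.05],
[2, 0.15, -0.12, 5.98, -0.26, -0.15, 0.05],
```

View pics/scene_d1z.png

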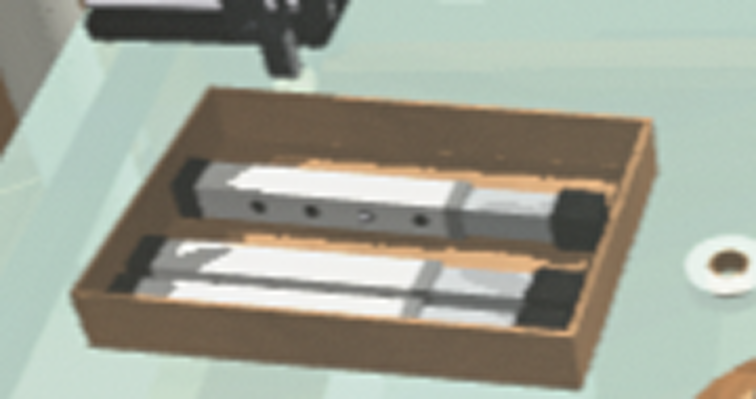

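View pics/top_d1.png

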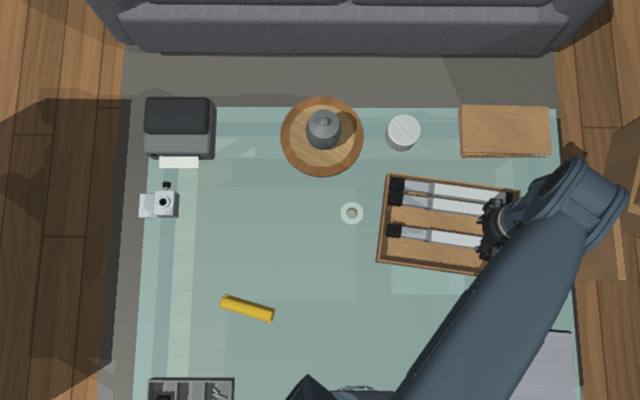

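>>> carry_out:
  commands:
    - [[5.5,2.0,0,-2.0,0,0,0],[5.5,4.0,0,-1.0,0,0,0],[5.5,4.0,-1.0,0,0,0,0],[5.5,4.0,-1.0,0,0,0,0],[5.5,4.0,-1.0,0,0,0,0],[5.5,4.0,-1.0,0,0,0,0],[5.5,4.0,-1.0,0,0,0,0],[5.5,2.0,0,0,0,0,0],[5.5,0,0,0,0,0,0]]

```text
t: 16.1
tool_pos: [0.4419, 0.0243, 0.229]
tool_rot: [[0.139, 0.989, -0.045], [0.99, -0.138, 0.023], [0.017, -0.047, -0.999]]
wrist_force: [0.4, 0.9, 1.0]
opening: 0.0547
```

```bash
python3 look2.py d2
```

```text
t 16.1 p [0.4419 0.0243 0.229 ] yaw 82.01 F [0.4 0.9 1. ] M [-0.09 -0.08 -0.04] open 0.0547 j6 [-0.11 -0.13 -0.22  1.52  0.02  1.6 ]
[2, -14.46, 3.22, 6.06, -1.36, -0.49, -0.1],
[2, -14.41, 3.05, 6.26, -1.36, -0.49, -0.1],
```

View pics/top_d2z.png

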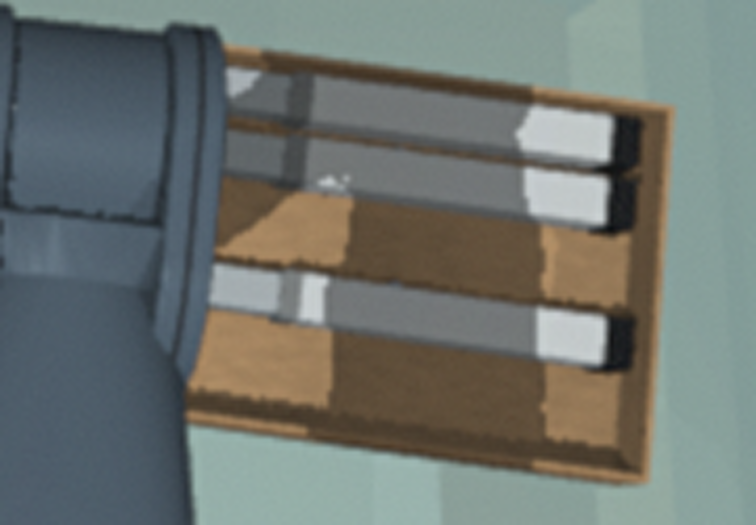

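View pics/scene_d2.png

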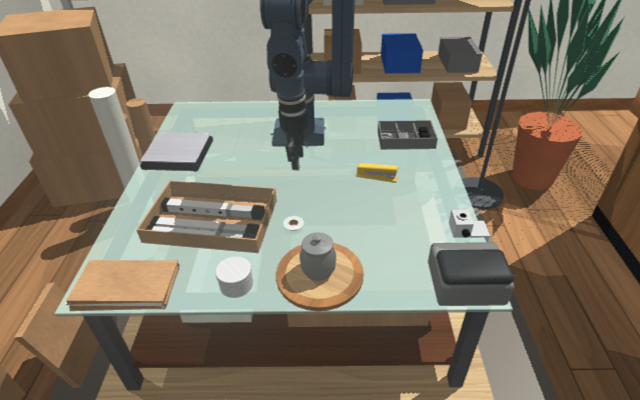

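```bash
python3 -c "
from rig import *
print(finish_job())"
```

```text
the job is handed in; nothing more can be done
None
```

The leg is one hole shorter and lies flat in the carton's empty space, beside the two already packed. I handed the job in at about 16 s of the 42 s allowed; it reports no verdict.

**What I did:** I squeezed the button level with a 60 N grip and turned the leg square to the clamp. I pushed the leg together against the clamp until it locked, which showed as the push force rising to 8 N with no further travel. I then pulled it clear of the clamp and took a new grip near the balance point, off the button. I carried it level to the carton, lowered it until the floor took its weight, released it and moved the arm away.

**Last checks:**
- **Button:** the pictures show it standing out of the second hole, with the first hole empty. The foot moved with the sleeve when I pulled, so it is locked.
- **Length:** it measured about 313 mm and 310 mm from the scene camera. A rough hand reading from the top camera gave 307 mm; the expected length is 312 mm.
- **Position:** the leg lies flat inside both end walls, parallel to the packed legs.
- **Everything else:** by eye, the tape, stapler, tin, jar and packed legs are where they were.

**Went less smoothly:** the foot end touched the carton floor first, with the tool tilted by about 0.3°. Levelling it overshot and pressed the leg down with 18 N for a moment. I lifted slightly and set it down level at 7 N before releasing. My estimate of the leg's middle along the carton also differed by 2–4 mm between the cameras and the tool pose, within the 9 mm margin at each end.

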